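# Lock the height stop: key on the barrel, ring nipped tight

## Task

Put the red holding key on the square head of the blue height stop's barrel, fully down with its tail between the two posts, so that the barrel cannot turn. Then turn the brass lock ring clockwise (seen from above) until it is tight, at about 1.2 N m and not over 2 N m, without the barrel turning from its setting, then let go and leave the key on. Do not disturb the other things on the bench.

Things in the scene. Friction and masses are not known exactly. Their poses are not given: they have to be found in the camera images.
- housing: Blue cast height stop, fixed to the bench: 120 x 100 mm foot, round body 72 mm across up to 46 mm high, and a low arm towards its +x that carries the two posts. Origin: centre of the foot's underside, on the vertical barrel axis; x points from the barrel to the posts, z up.
- stop: The two upright steel posts of the housing, 10 mm thick, round-topped, tops 106 mm above the bench. Origin and axes as housing. The posts stand at x = 92 mm, y = +14.5 and -14.5 mm: a gap of 19 mm that takes the key's 16 mm tail; a blue ledge between them, 85.5 mm above the bench, bears it.
- barrel_seat (a point): Centre of the barrel's shoulder (44 mm across), on the barrel axis, 86 mm above the bench; z up, x and y square to the flats of the head. The steel square head (26 x 26 mm, narrowed to 22 x 22 mm for its top 4 mm) rises from here to 105 mm above the bench.
- barrel (a joint): Turn of the barrel from its setting, rad, positive clockwise from above; starts within 0.03 of 0, where the head's flats are square to the housing's axes. It turns easily (0.05 N m), so the ring (0.2 N m on the barrel) drags it round unless the key holds it. It must stay within 0.22 either way; the key's play and give take up to 0.17.
- ring_mark (a point): White mark on the top rim of the brass lock ring, 30 mm from the barrel axis, 81 mm above the bench.
- ring: Brass knurled lock ring, 66 mm across, from 57 to 81 mm above the bench, round the barrel; origin on the barrel axis at bench height; 11 mm free below it. It turns clockwise from above lightly (under 0.3 N m) for 0.5 to 1.1 rad (differs, cannot be seen), then bites on a spring washer: the torque climbs about 6 N m per rad; 1.2 N m is tight, over 2 N m too much.
- key: Red holding key, 0.16 kg, lying flat: a 44 x 44 x 10 mm head with a 28 x 28 mm square hole right through, a tail 16 mm wide, 10 mm thick, out to x = 110 mm, and a black upright grip tab. Origin: centre of the hole at the underside; x runs along the tail, z up. On the barrel its underside lies on the shoulder, its top 122 mm above the bench. The tail pushes a post with ring torque / 92 mm.
- key_grip (a point): Point inside the key's black grip tab (30 mm along the tail, 14 mm across it, from 10 to 36 mm above the key's underside): 45 mm from the hole's centre along x, 26 mm above the underside.
- wrench: Loose steel wrench, 160 mm, lying; a bystander.
- hammer: Loose hammer, lying; a bystander.
- screwdriver: Loose screwdriver, lying; a bystander.
- spare_ring: Loose spare brass ring, 66 mm across, 22 mm high; a bystander.
- tube: Standing offcut of steel tube, 90 mm across, 90 mm high; a bystander.
- slug: Standing aluminium slug, 40 mm across, 35 mm high; a bystander.
Mind the look-alikes: they are no part of the job. There is more than one size of the key; the one meant has the size given above.

How it is judged:
On the way, in this order (a step that is already met when the one before it is completed fails the run):
1. the key is fully down on the barrel's square, its tail between the posts (horizontal distance between key and barrel_seat below 0.004 m and z of key in the frame of barrel_seat below 0.004 m and angle between the x axis of key and the x axis of housing, either way round below 0.12 rad and x of key_grip in the frame of housing above 0.02 m), for 0.2 s.
2. the ring, turned with the key left to itself, is tight: the key's tail pushes a post with over 8 N (0.74 N m) (all of step 1 and contact force between key and stop above 8 N and contact force between the fingers and key below 0.5 N and distance of ring_mark from where it was at the start of the episode above 0.011 m), for 0.1 s.
At the end, for the whole second after the job is handed in: Key at rest on the barrel's shoulder (within 4 mm sideways and in height, tail between the posts, within 0.12 rad of the housing's x), barrel within 0.22 rad of its setting, ring tightened (tail on post over 8 N for 0.1 s) and its mark still over 11 mm from its start (all of step 1 and value of joint barrel between -0.22 and 0.22 rad and distance of ring_mark from where it was at the start of the episode above 0.011 m and linear speed of key below 0.01 m/s); the robot touches nothing.
It fails at once if the barrel turns more than 0.22 rad from its setting (not (value of joint barrel between -0.22 and 0.22 rad)).
It fails at once if the ring is overtightened or the key forced: its tail pushes the posts with over 24 N (2.2 N m at the ring) (contact force between key and stop above 24 N).
It fails at once if a bystander is pushed more than 30 mm (distance of any of wrench, hammer, screwdriver, spare_ring, tube, slug from where it was at the start of the episode above 0.03 m).
It also fails if it takes over 67 s, if anything falls off the work surface, if the arm or the gripper's body presses on something with over 40 N, if the wrist force passes 120 N, or if a joint passes its speed limit or range.

## Robot

A 6-joint arm with a two-finger parallel gripper is mounted at the origin on the work surface. World frame = base frame: x ahead of the robot, y to its left, z up, the work surface at z = 0. Lengths are in m, angles in rad, forces in N, time in s.
With the tool pointing down it reaches from about 0.3 to 0.95 m from the base axis. Payload 3.1 kg.
Tool frame: the origin (TCP) lies at the centre of the arm's flange, where the gripper is bolted on; the fingertips stand 173 mm ahead of it and the grasp point (between the pads) lies 155 mm ahead of it (grip_point_offset is the distance from the TCP to the grasp point, in m); z points along the fingers, y is the line along which they close (so a half turn about z gives the same grasp; the last joint's range is limited). The gripper opens to 85 mm and grips with 20 to 120 N. Pads are 22 mm wide; open, the fingers measure 114 mm over their backs; the gripper's body (76 mm by 85 mm) begins 54 mm behind the grasp point. The pads swing forward as they close: fully open they stand 13 mm farther back than shut.
Start: joints at [-1.348, 0.308, 1.634, -0, 1.2, -0.07], TCP at [0.18, -0.598, 0.405] pointing down, gripper open.
Joint ranges: [-3.06, 3.06], [-0.79, 1.96], [0.05, 2.63], [-1.19, 4.34], [0.05, 2.64], [-2.94, 2.94]. Speed limits (rad/s): [2.79, 2.79, 3.14, 3.14, 3.14, 3.14].

## Interface

Orientations are given as a unit quaternion [x, y, z, w].
In Python, from rig import observe, get_image, camera_params, close_job, grip_point_offset gives the robot as it stands. The module is installed in compiled form; this text tells all that it offers.
- The arm moves only by the shell command python3 -m crank 'ROWS' [OPENING] [FORCE]. ROWS is a JSON list of rows, 1 to 10 of them, each of 6 numbers: dx, dy, dz in m, then a rotation vector rx, ry, rz in rad; each row is the pose to reach, as a shift and turn from the pose commanded when the command began, along the tool's axes at that moment; what a row does not reach only later rows make up. A row lasts 1/12 s, in which the tool goes at most 0.0417 m and 0.125 rad, less where a joint would pass 70% of its speed; a pose out of reach is approached as far as the arm can. OPENING is the finger opening in m, set as the command begins (- or left out keeps the last). The fingers move at their own pace and stop on an object; FORCE is the grip in N (left out, the last holds). Time passes only in rows, so rows that do not move let the fingers close. It prints the time, the measured TCP pose, the force, the opening and the grip force at its end.
- observe(): the state, without advancing time (a new reading comes with each control period).
- get_image(name): name is "side" or "top"; returns the picture (420x560x3 uint8, red, green, blue); there is no depth.
- camera_params(name): a dict with "vertical_fov" (degrees; the focal length in pixels is half the picture's height over the tangent of half this angle, whatever the lens; pixels are square), "cx", "cy" (the principal point, pixels), "R" (3x3) and "t" (3): a world point X has camera coordinates R X + t. Camera axes: x right, y down, z forward; pixel columns grow to the right and rows downward; lengths in m; the calibration is good to about 2 mm. A picture is of the moment at which its call begins. camera_params takes no time and is no camera call.
- close_job(): hands the job in; it is judged then, once.
The state is a dict: "clock": time; "q": joint angles; "qd": joint speeds; "effort": joint torques, N m; "position": TCP position; "tool_rot": TCP orientation; "contact_force": force on the tool from outside, world axes, zero at the start; "moment": the same for the moment, N m; "finger_gap": finger opening in m; "gripper_force": force on a finger pad.
Only numpy, scipy, OpenCV 4.12 (cv2) and the standard library are available. Lean on these libraries where they do the work, as an engineer would, in place of code of your own. Each camera call takes 0.05 s, during which the arm holds its last target. There are 200 camera calls.

## Working session

There is one attempt and no reset: what is moved stays moved. The work goes in short steps, Python scripts to look and compute and a shell command to move; the robot and the scene stay as the last step left them, time stands still between calls to the robot, and variables do not carry over. Pictures are saved under pics/ and viewed, at most 10 in all, crops included, and the job is handed in when it is done.

```bash
mkdir -p pics; cat > h.py <<'E'
import numpy as np, cv2
from rig import observe,get_image,camera_params,grip_point_offset
from scipy.spatial.transform import Rotation as Ro
def cam(n):
    p=camera_params(n); f=210/np.tan(np.radians(p["vertical_fov"])/2)
    return f,p["cx"],p["cy"],np.array(p["R"]),np.array(p["t"])
def ray(n,u,v):
    f,cx,cy,R,t=cam(n); return -R.T@t, R.T@np.array([(u-cx)/f,(v-cy)/f,1])
def plane(n,u,v,z):
    o,d=ray(n,u,v); return o+d*(z-o[2])/d[2]
def two(n1,p1,n2,p2):
    o1,d1=ray(n1,*p1); o2,d2=ray(n2,*p2)
    s=np.linalg.lstsq(np.c_[d1,-d2],o2-o1,rcond=None)[0]
    a,b=o1+s[0]*d1,o2+s[1]*d2
    return (a+b)/2,np.linalg.norm(a-b)
def proj(n,X):
    f,cx,cy,R,t=cam(n); c=R@np.array(X)+t; return f*c[0]/c[2]+cx,f*c[1]/c[2]+cy
def snap(n,name):
    im=cv2.cvtColor(get_image(n),cv2.COLOR_RGB2BGR); cv2.imwrite(f"pics/{name}.png",im); return im
def totool(d):  # world vector -> tool axes
    return Ro.from_quat(observe()["tool_rot"]).inv().apply(d)
E
python3 - <<'E'
from h import *
snap("top","top0");snap("side","side0")
for n in("top","side"):
    p=camera_params(n);print(n,p["vertical_fov"],p["cx"],p["cy"],-np.array(p["R"]).T@p["t"],np.round(p["R"],3).tolist())
s=observe();print(s["position"],Ro.from_quat(s["tool_rot"]).as_matrix().round(3),grip_point_offset)
E
```

```text
top 44.295681485387746 281.7902757866168 201.70108567739862 [0.25283013 0.05125617 1.49826611] [[-0.012, -1.0, 0.017], [-0.984, 0.009, -0.176], [0.176, -0.019, -0.984]]
side 43.91609121389963 282.27003186955443 209.14389668071559 [ 0.26366452 -1.15816015  1.03354812] [[0.98, -0.199, -0.02], [-0.14, -0.612, -0.778], [0.143, 0.765, -0.628]]
[ 0.18027287 -0.59803167  0.40353372] [[ 0.957  0.289 -0.   ]
 [ 0.289 -0.957  0.002]
 [ 0.    -0.002 -1.   ]] 0.1547
```

View pics/top0.png

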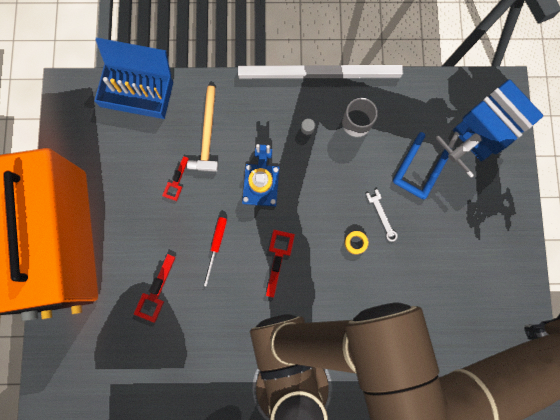

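View pics/side0.png

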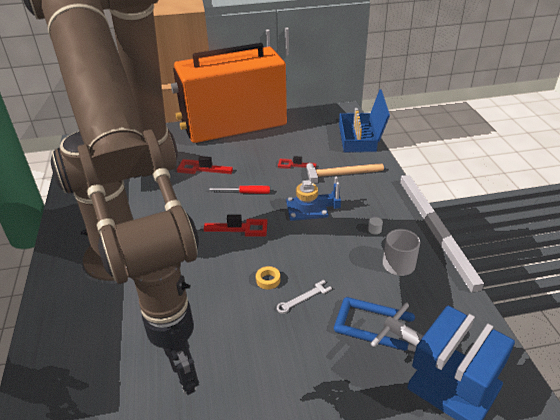

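The top view shows three red keys that could be meant: A with its head at (282,243), B at (150,305) and C at (173,190). The red screwdriver is at (218,232). The housing is at (261,180) with its posts at (263,150). In the side view A is at (240,226), B at (205,166) and C at (292,162). I'll measure all three.

```bash
cat >> h.py <<'E'
def red(im):
    h=cv2.cvtColor(im,cv2.COLOR_BGR2HSV); m=((h[...,0]<6)|(h[...,0]>172))&(h[...,1]>170)&(h[...,2]>60)
    return m.astype(np.uint8)
E
python3 - <<'E'
from h import *
im=cv2.imread("pics/top0.png"); m=red(im)
k=cv2.morphologyEx(m,cv2.MORPH_CLOSE,np.ones((13,13)))
n,l,st,c=cv2.connectedComponentsWithStats(k)
for i in range(1,n):
    if st[i,4]<60: continue
    ys,xs=np.nonzero((l==i)&(m>0))
    P=np.array([plane("top",u,v,.010)[:2] for u,v in zip(xs,ys)])
    r=cv2.minAreaRect((P*1000).astype(np.float32))
    print(st[i],[np.round(x,1) for x in r])
big=cv2.resize(im[130:330,125:305],None,fx=3,fy=3,interpolation=cv2.INTER_CUBIC);cv2.imwrite("pics/crop1.png",big)
E
```

```text
[163 157  26  44 402] [array([595.2, 329.7]), array([ 44.6, 132.2]), np.float64(69.7)]
[211 217  16  35 291] [array([425.7, 208.2]), array([ 24. , 102.3]), np.float64(76.4)]
[269 230  26  40 542] [array([378.9,  31.3]), array([ 63.3, 108.8]), np.float64(77.0)]
[134 254  41  68 887] [array([279. , 378.7]), array([ 64.5, 189.4]), np.float64(67.8)]
[266 271  13  26 210] [array([282.5,  53.8]), array([23.1, 71.4]), np.float64(76.9)]
```

View pics/crop1.png

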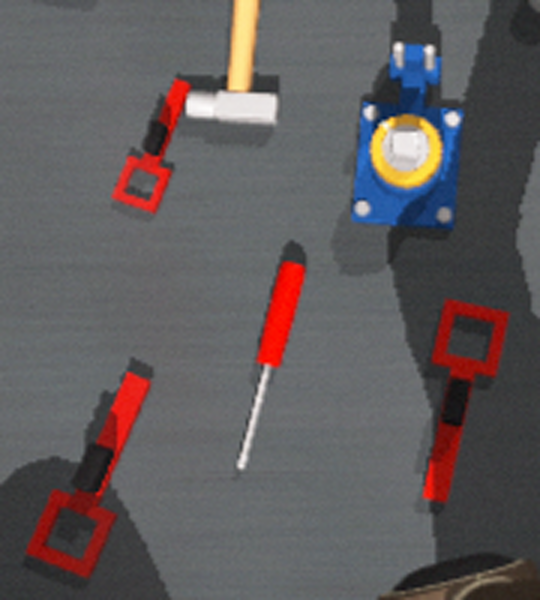

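The minimum-area rectangles settle it: key C at (173,190) measures 44.6 x 132 mm and is the one meant. A and B have heads of about 64 mm, so they're too big. Next I'll take close crops of C and the housing in both views.

```bash
python3 - <<'E'
from h import *
t=cv2.imread("pics/top0.png");s=cv2.imread("pics/side0.png")
f=lambda im,x,y,w,h:cv2.resize(im[y:y+h,x:x+w],(400,300),interpolation=cv2.INTER_CUBIC)
a=np.hstack([f(t,155,148,64,48),f(t,229,139,72,54)]);b=np.hstack([f(s,270,142,64,48),f(s,278,163,72,54)])
cv2.imwrite("pics/crop2.png",np.vstack([a,b]))
E
```

```text
(no output)
```

View pics/crop2.png

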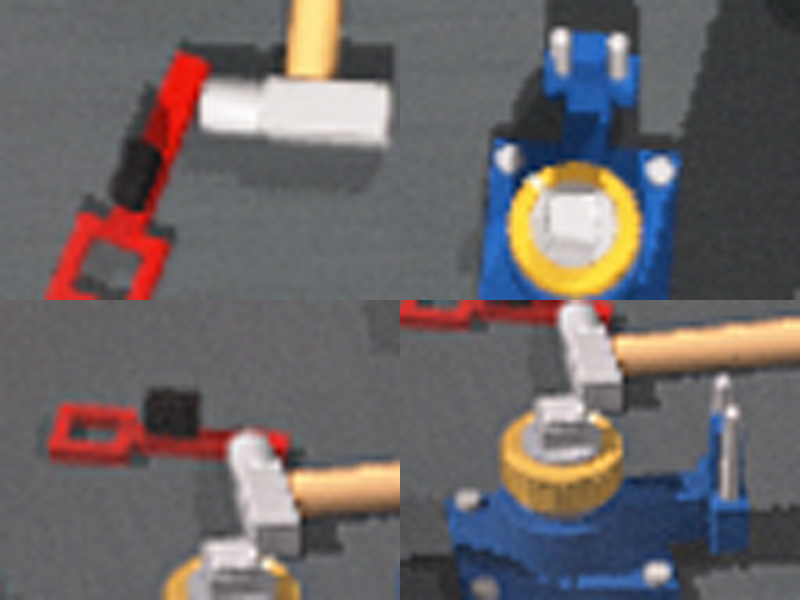

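The crops confirm the following:
- **Key C:** the black tab is at about (177,175) in the top view and (297,158) in the side view. The hammer face is close to the tail end.
- **Housing:** the square head's top is at (261,177) top and (307,182) side.
- **Posts:** the tops are at (258,146) and (268,146) top, and (336,177) and (338,182) side.

Next I'll triangulate these points.

```bash
python3 - <<'E'
from h import *
t=cv2.imread("pics/top0.png");s=cv2.imread("pics/side0.png")
R=lambda x:np.round(np.array(x)*1000,1)
for nm,a,b in [("head",(260.9,177.2),(306.8,182.4)),("postL",(257.8,145.7),(336,177.2)),("postR",(268.2,146.2),(337.9,182.2))]:
    p,e=two("top",a,"side",b);print(nm,R(p),R(e))
# ring: hsv yellow
for n,im,z in(("top",t,.081),):
    h=cv2.cvtColor(im,cv2.COLOR_BGR2HSV);m=((h[...,0]>18)&(h[...,0]<32)&(h[...,1]>150)&(h[...,2]>110)).astype(np.uint8)
    m[:, :240]=0;m[:,285:]=0;m[:150]=0;m[210:]=0
    c=max(cv2.findContours(m,0,1)[0],key=cv2.contourArea).reshape(-1,2)
    P=np.array([plane(n,u,v,z)[:2]*1000 for u,v in c],np.float32);print("ring",cv2.minEnclosingCircle(P),cv2.fitEllipse(P))
# key: head corners via red, tab
for n,im,x0,y0,x1,y1 in(("top",t,160,150,192,205),("side",s,275,150,320,172)):
    m=red(im)[y0:y1,x0:x1];ys,xs=np.nonzero(m);print(n,"red",xs.min()+x0,xs.max()+x0,ys.min()+y0,ys.max()+y0)
    k=(im.max(2)<42).astype(np.uint8)[y0:y1,x0:x1];nn,l,st,c=cv2.connectedComponentsWithStats(k)
    i=1+st[1:,4].argmax();print("tab",st[i],c[i]+[x0,y0])
# predictions with key grip at rect centre
a=np.radians(-20.3);g=np.array([.5952,.3297]);ux=np.array([np.cos(a),np.sin(a)])
for x,z in((0,.01),(30,.036),(60,.036),(45,.023)):
    q=[*(g+ux*(x-45)/1000),z];print(x,z,R(q),np.round(proj("top",q),1),np.round(proj("side",q),1))
E
```

```text
head [571.8  81.7 106.1] 0.7
postL [664.2  89.8 104.3] 3.8
postR [661.8  60.7 106.4] 3.5
ring ((569.36376953125, 86.14891052246094), 34.12234115600586) ((570.1450805664062, 85.09453582763672), (58.91501998901367, 61.77131271362305), 105.94597625732422)
top red 163 188 157 200
tab [15 21  6 11 31] [177.25806452 174.93548387]
side red 278 315 159 167
tab [19 11  5  2  6] [296.         161.83333333]
0 0.01 [553.  345.3  10. ] [171.7 191.4] [283.7 162.4]
30 0.036 [581.1 334.9  36. ] [173.8 180.1] [292.  156.7]
60 0.036 [609.3 324.5  36. ] [177.7 170.6] [300.6 157.3]
45 0.023 [595.2 329.7  23. ] [176.6 176.3] [296.3 160.2]
```

```bash
cat >> h.py <<'E'
def go(p,yaw):  # TCP target, world yaw of tool x (deg), tool down -> shift and turn in tool axes
    o=observe();T=Ro.from_euler("z",yaw,degrees=True)*Ro.from_euler("x",np.pi); C=Ro.from_quat(o["tool_rot"])
    print("go",np.round(C.inv().apply(np.array(p)-o["position"]),4),np.round((C.inv()*T).as_rotvec(),4),"q",np.round(o["q"],2))
E
python3 - <<'E'
from h import *
print(np.round(two("top",(171.9,189.6),"side",(284.8,162.7)),4) if 0 else two("top",(171.9,189.6),"side",(284.8,162.7)))
print(two("top",(260.5,176.8),"side",(306.4,182.0)))
go((.597,.329,.40),159.7);go((.597,.329,.25),159.7)
E
```

```text
(array([0.5579359 , 0.34531728, 0.0080928 ]), np.float64(0.0017538487690202283))
(array([0.57176273, 0.0828726 , 0.10712099]), np.float64(0.0011844699717029825))
go [ 0.6665 -0.7673  0.0053] [-7.0000e-04 -2.8000e-03 -2.4945e+00] q [-1.35  0.31  1.64  0.    1.2  -0.07]
go [ 0.6665 -0.767   0.1553] [-7.0000e-04 -2.8000e-03 -2.4945e+00] q [-1.35  0.31  1.64  0.    1.2  -0.07]
```

```bash
P='[0.667,-0.767,0,0,0,-2.495]'; python3 -m crank '[[0.26,-0.30,0,0,0,-1.0],[0.26,-0.30,0,0,0,-1.0],[0.26,-0.30,0,0,0,-1.0],[0.26,-0.30,0,0,0,-1.0],[0.26,-0.30,0,0,0,-1.0],[0.26,-0.30,0,0,0,-1.0],[0.26,-0.30,0,0,0,-1.0],[0.26,-0.30,0,0,0,-1.0],[0.26,-0.30,0,0,0,-1.0],[0.26,-0.30,0,0,0,-1.0]]' 0.045 40; python3 -c "
from h import *
go((.598,.3295,.30),159.7)"
```

```text
clock: 0.93
position: [0.343, -0.2326, 0.4041]
tool_rot: [0.798, 0.603, 0.001, -0.001]
contact_force: [-0.7, 0.2, -0.4]
finger_gap: 0.0449
gripper_force: 0.0
go [0.6101 0.0923 0.1054] [ 1.0000e-03 -2.5000e-03 -1.4924e+00] q [-0.7  -0.11  2.1   0.    1.16 -0.43]
```

```bash
python3 -m crank '[[0.36,0.055,0.02,0,0,-1.0],[0.36,0.055,0.02,0,0,-1.0],[0.36,0.055,0.02,0,0,-1.0],[0.36,0.055,0.02,0,0,-1.0],[0.36,0.055,0.02,0,0,-1.0],[0.61,0.092,0.06,0,0,-1.49],[0.61,0.092,0.06,0,0,-1.49],[0.61,0.092,0.06,0,0,-1.49],[0.61,0.092,0.06,0,0,-1.49],[0.61,0.092,0.06,0,0,-1.49]]'; python3 -c "
from h import *
go((.598,.3295,.25),159.7)"
```

```text
clock: 1.77
position: [0.5151, 0.1435, 0.368]
tool_rot: [0.292, 0.957, -0.0, -0.0]
contact_force: [-0.3, -0.2, 0.4]
finger_gap: 0.0449
gripper_force: 0.0
go [0.0349 0.2007 0.1179] [-0.0006 -0.0004 -0.2376] q [ 0.19  0.17  1.88 -0.    1.09 -0.79]
```

```bash
python3 -m crank '[[0.035,0.201,0.08,0,0,-0.238],[0.035,0.201,0.08,0,0,-0.238],[0.035,0.201,0.08,0,0,-0.238],[0.035,0.201,0.08,0,0,-0.238],[0.035,0.201,0.118,0,0,-0.238],[0.035,0.201,0.118,0,0,-0.238],[0.035,0.201,0.118,0,0,-0.238],[0.035,0.201,0.118,0,0,-0.238]]'; python3 -c "
from h import *
go((.598,.3295,.185),159.7)
a=snap('top','top1');b=snap('side','side1')
f=lambda im,x,y,w,h:cv2.resize(im[y:y+h,x:x+w],(400,300),interpolation=cv2.INTER_CUBIC)
cv2.imwrite('pics/crop3.png',np.hstack([f(a,130,130,100,75),f(b,260,120,80,60)]))"
```

```text
clock: 2.43
position: [0.5978, 0.3274, 0.2465]
tool_rot: [0.179, 0.984, -0.002, -0.003]
contact_force: [-0.2, -0.9, -0.8]
finger_gap: 0.045
gripper_force: 0.0
go [0.0003 0.0024 0.0615] [-0.0057 -0.0052 -0.0046] q [ 0.44  0.59  1.58 -0.    0.98 -0.77]
```

View pics/crop3.png

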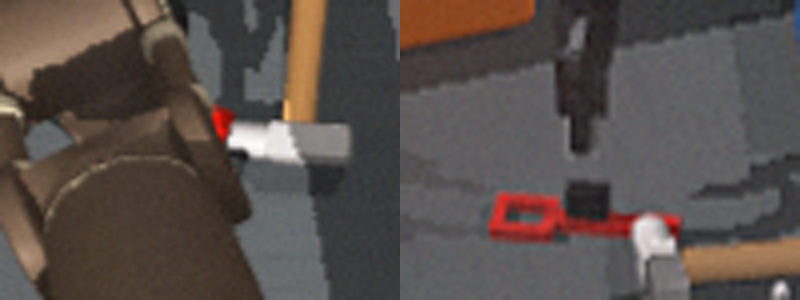

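The side view shows the fingers at (296,148) directly above the tab at (297,159), clear of the hammer. I'll go down and grip.

```bash
python3 -m crank '[[0,0.001,0.02,0,0,-0.004],[0,0.001,0.04,0,0,-0.004],[0,0.001,0.055,0,0,-0.004],[0,0.001,0.061,0,0,-0.004],[0,0.001,0.061,0,0,-0.004],[0,0.001,0.061,0,0,-0.004]]' && python3 -m crank '[[0,0,0,0,0,0],[0,0,0,0,0,0],[0,0,0,0,0,0],[0,0,0,0,0,0],[0,0,0,0,0,0],[0,0,0,0,0,0],[0,0,0,0,0,0],[0,0,0,0,0,0]]' 0 60
```

```text
clock: 3.03
position: [0.6001, 0.3276, 0.1906]
tool_rot: [0.178, 0.984, 0.0, 0.0]
contact_force: [0.6, 0.3, 0.8]
finger_gap: 0.0448
gripper_force: 0.0
clock: 3.7
position: [0.6005, 0.3284, 0.1913]
tool_rot: [0.177, 0.984, 0.001, 0.001]
contact_force: [-0.9, -0.3, 6.4]
finger_gap: 0.0126
gripper_force: 61.2
```

```bash
python3 -m crank '[[0,0,-0.01,0,0,0],[0,0,-0.03,0,0,0],[0,0,-0.06,0,0,0],[0,0,-0.09,0,0,0],[0,0,-0.12,0,0,0],[0,0,-0.12,0,0,0],[0,0,-0.12,0,0,0]]'; python3 -c "
from h import *
for i in range(2):
  o=observe();print(o['position'],o['contact_force'],o['finger_gap'])
c=np.radians(-4.3)
p=np.array([.572,.083])+.042*np.array([np.cos(c),np.sin(c)])
go((*p,.32),175.7)
b=snap('side','side2')
f=lambda im,x,y,w,h:cv2.resize(im[y:y+h,x:x+w],(400,300),interpolation=cv2.INTER_CUBIC)
cv2.imwrite('pics/crop4.png',f(b,260,70,120,90))"
```

```text
clock: 4.28
position: [0.6004, 0.3284, 0.3123]
tool_rot: [0.177, 0.984, 0.001, 0.002]
contact_force: [0.5, 0.6, -2.6]
finger_gap: 0.0128
gripper_force: 60.3
[0.60035487 0.32840777 0.31226057] [ 0.47528541  0.6311916  -2.64933831] 0.012788722872189228
[0.60035487 0.32840777 0.31226057] [ 0.47528541  0.6311916  -2.64933831] 0.012788722872189228
go [-0.0995 -0.2282 -0.0082] [ 0.003   0.0038 -0.2816] q [ 0.44  0.51  1.55  0.    1.08 -0.78]
```

View pics/crop4.png

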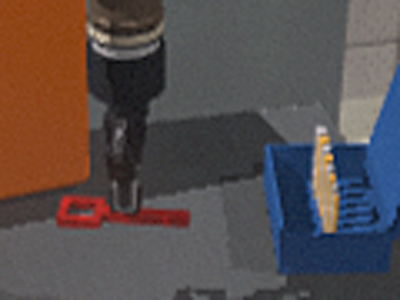

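```bash
python3 -m crank '[[-0.1,-0.228,-0.02,0,0,-0.281],[-0.1,-0.228,-0.02,0,0,-0.281],[-0.1,-0.228,-0.02,0,0,-0.281],[-0.1,-0.228,-0.02,0,0,-0.281],[-0.1,-0.228,-0.02,0,0,-0.281],[-0.1,-0.228,-0.02,0,0,-0.281],[-0.1,-0.228,-0.02,0,0,-0.281],[-0.1,-0.228,-0.02,0,0,-0.281],[-0.1,-0.228,-0.02,0,0,-0.281],[-0.1,-0.228,-0.02,0,0,-0.281]]'; python3 -c "
from h import *
go((.572+.042,.083-.0032,.32),175.7)
b=snap('side','side3');a=snap('top','top3')
f=lambda im,x,y,w,h:cv2.resize(im[y:y+h,x:x+w],(400,300),interpolation=cv2.INTER_CUBIC)
cv2.imwrite('pics/crop5.png',np.hstack([f(b,280,140,80,60),f(a,221,142,80,60)]))"
```

```text
clock: 5.17
position: [0.613, 0.0805, 0.3278]
tool_rot: [0.037, 0.999, 0.0, -0.002]
contact_force: [0.5, -0.3, -2.2]
finger_gap: 0.0126
gripper_force: 60.2
go [-0.0011 -0.0006  0.0078] [ 0.0001 -0.0035  0.0002] q [ 0.06  0.38  1.71  0.    1.06 -1.44]
```

View pics/crop5.png

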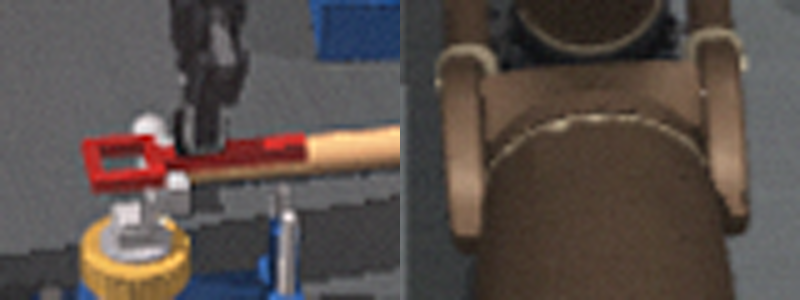

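```bash
python3 - <<'E'
from h import *
im=cv2.imread("pics/side3.png")[140:200,280:360]
big=cv2.resize(im,None,fx=8,fy=8,interpolation=cv2.INTER_CUBIC)
h=cv2.cvtColor(big,cv2.COLOR_BGR2HSV);m=(((h[...,0]<8)|(h[...,0]>170))&(h[...,1]>140)&(h[...,2]>60)).astype(np.uint8)
m[300:]=0
cs,hi=cv2.findContours(m,cv2.RETR_CCOMP,1)
S=lambda c:np.round((c.reshape(-1,2)+.5)/8-.5+[280,140],1)
for c,q in zip(cs,hi[0]):
    if cv2.contourArea(c)<600: continue
    print("hole" if q[3]>=0 else "outer",cv2.contourArea(c)/64,S(cv2.approxPolyDP(c,5,True)).tolist(), "mid",S(cv2.boundingRect(c)[0:2]+np.array(cv2.boundingRect(c)[2:])/2).tolist())
    print("hull",S(cv2.approxPolyDP(cv2.convexHull(c),5,True)).tolist())
a=np.radians(-4.3);U=np.array([np.cos(a),np.sin(a)]);V=np.array([-U[1],U[0]]);o=np.array([.572,.083])
for nm,x,y in [("FL",-22,22),("NL",-22,-22),("FR",22,22),("NR",22,-22),("tailF",110,8),("tailN",110,-8),("hFL",-14,14),("hNL",-14,-14),("hFR",14,14),("hNR",14,-14)]:
    q=o+(x*U+y*V)/1000;print(nm,[np.round(proj("side",[*q,z]),1).tolist() for z in(.1465,.1365)])
print("px per 10mm along x,y,z",[np.round((np.array(proj("side",np.array([*o,.1465])+d))-proj("side",[*o,.1465])),2) for d in np.eye(3)*.01])
print("barrel head pred",[np.round(proj("side",[*(o+(x*U+y*V)/1000),.105]),1).tolist() for x,y in((-11,11),(11,11),(11,-11),(-11,-11))])
E
```

```text
outer 274.015625 [[340.8, 171.3], [340.8, 167.4], [339.9, 166.3], [325.1, 167.7], [323.2, 170.4], [315.6, 170.8], [314.3, 168.9], [311.7, 169.2], [309.2, 166.6], [297.1, 167.3], [295.9, 168.8], [298.2, 176.9], [311.2, 176.7], [313.8, 173.2], [318.9, 174.1]] mid [[318.4, 171.7]]
hull [[340.8, 171.3], [311.2, 176.7], [298.2, 176.9], [295.9, 168.8], [296.7, 167.4], [301.8, 166.8], [339.9, 166.3], [340.8, 167.4]]
hole 30.71875 [[309.2, 172.9], [300.9, 174.1], [299.4, 171.8], [300.3, 170.4], [306.7, 169.8], [308.3, 170.6]] mid [[304.4, 172.0]]
hull [[309.2, 172.9], [300.9, 174.1], [299.4, 171.8], [300.3, 170.4], [306.7, 169.8], [308.3, 170.6]]
FL [[298.4, 167.7], [298.4, 170.4]]
NL [[300.6, 176.1], [300.6, 178.8]]
FR [[312.8, 166.4], [312.8, 169.2]]
NR [[315.4, 174.7], [315.3, 177.5]]
tailF [[342.5, 166.5], [342.3, 169.2]]
tailN [[343.6, 169.5], [343.5, 172.2]]
hFL [[301.4, 169.0], [301.4, 171.7]]
hNL [[302.9, 174.3], [302.8, 177.0]]
hFR [[310.6, 168.1], [310.6, 170.9]]
hNR [[312.2, 173.4], [312.2, 176.2]]
px per 10mm along x,y,z [array([ 3.27, -0.44]), array([-0.79, -1.86]), array([ 0.03, -2.78])]
barrel head pred [[302.5, 180.7], [309.6, 180.1], [310.8, 184.3], [303.6, 184.9]]
```

```bash
python3 -m crank '[[-0.0067,0,0.01,0,-0.003,0],[-0.0067,0,0.018,0,-0.003,0],[-0.0067,0,0.018,0,-0.003,0],[-0.0067,0,0.018,0,-0.003,0]]'; python3 - <<'E'
from h import *
o=observe();print(o['position'])
snap('side','side4')
im=cv2.imread("pics/side4.png")[150:210,280:360]
cv2.imwrite("pics/crop6.png",cv2.resize(im,None,fx=10,fy=10,interpolation=cv2.INTER_CUBIC))
zt=o['position'][2]-.1913+.01; print(zt)
a=np.radians(-4.5);U=np.array([np.cos(a),np.sin(a)]);V=np.array([-U[1],U[0]])
t=o['position'][:2]-.0478*U;print("hole",t)
C=lambda p:np.round((np.array(p)-[280,150]+.5)*10-.5).astype(int).tolist()
for nm,x,y in [("hFL",-14,14),("hNL",-14,-14),("hFR",14,14),("hNR",14,-14),("tailN",110,-8)]:
    print(nm,[C(proj("side",[*(t+(x*U+y*V)/1000),z])) for z in(zt,zt-.01)])
print([C(proj("side",[*(np.array([.572,.083])+(x*U+y*V)/1000),.105])) for x,y in((-11,11),(11,11),(11,-11),(-11,-11))])
E
```

```text
clock: 5.6
position: [0.6199, 0.0794, 0.31]
tool_rot: [0.038, 0.999, -0.0, -0.0]
contact_force: [-0.3, -0.0, -0.6]
finger_gap: 0.0128
gripper_force: 60.2
[0.61987704 0.07938492 0.30997845]
0.12867844853540963
hole [0.57222439 0.08313526]
hFL [[219, 242], [219, 270]]
hNL [[233, 296], [233, 323]]
hFR [[311, 234], [310, 262]]
hNR [[326, 288], [326, 315]]
tailN [[639, 249], [637, 276]]
[[230, 311], [301, 305], [313, 347], [241, 354]]
```

View pics/crop6.png

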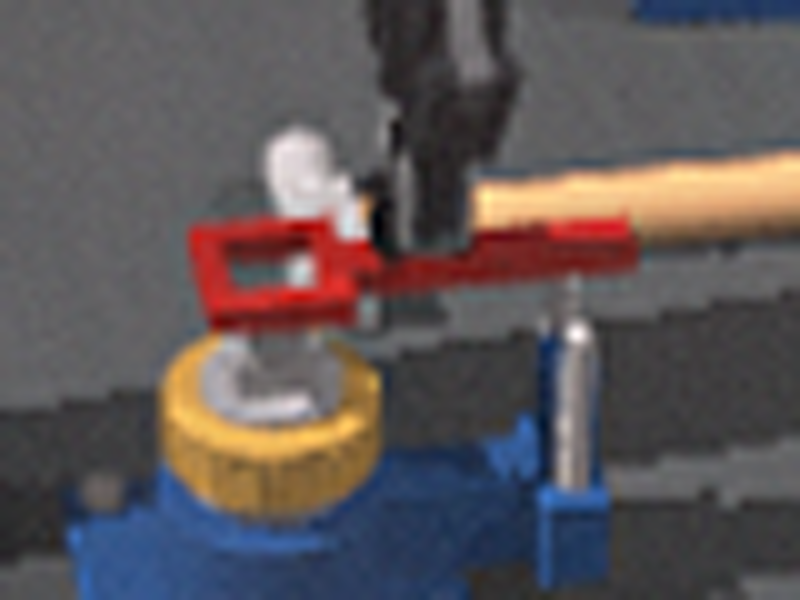

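The crop shows the hole, at about (224–320, 235–290), centred over the barrel axis. The shoulder centre is near col 271 and the tail lines up above the posts at (575,320). Now I'll lower the key and watch the force.

```bash
python3 -m crank '[[0,0,0.008,0,0,0],[0,0,0.013,0,0,0],[0,0,0.016,0,0,0],[0,0,0.016,0,0,0]]' && python3 -m crank '[[0,0,0.002,0,0,0],[0,0,0.004,0,0,0],[0,0,0.004,0,0,0]]'
```

```text
clock: 5.98
position: [0.6199, 0.0788, 0.2944]
tool_rot: [0.038, 0.999, -0.0, 0.0]
contact_force: [-0.5, 0.7, -2.0]
finger_gap: 0.0129
gripper_force: 60.2
clock: 6.23
position: [0.6208, 0.0789, 0.2922]
tool_rot: [0.038, 0.999, -0.0, 0.002]
contact_force: [-0.5, -0.1, 0.6]
finger_gap: 0.0124
gripper_force: 60.5
```

```bash
python3 -m crank '[[0,0,0.001,0,0,0],[0,0,0.002,0,0,0],[0,0,0.002,0,0,0]]' && python3 -m crank '[[0,0,0.001,0,0,0],[0,0,0.003,0,0,0],[0,0,0.003,0,0,0]]'
```

```text
clock: 6.48
position: [0.6204, 0.0791, 0.2896]
tool_rot: [0.038, 0.999, 0.0, 0.002]
contact_force: [-0.3, -0.1, -1.2]
finger_gap: 0.0126
gripper_force: 60.3
clock: 6.73
position: [0.6204, 0.0791, 0.2859]
tool_rot: [0.038, 0.999, 0.0, 0.001]
contact_force: [-0.3, 1.9, -1.8]
finger_gap: 0.0128
gripper_force: 60.2
```

```bash
python3 -m crank '[[0,0,0.002,0,0,0],[0,0,0.004,0,0,0],[0,0,0.004,0,0,0]]' && python3 -m crank '[[0,0,0.001,0,0,0],[0,0,0.003,0,0,0],[0,0,0.003,0,0,0]]'
```

```text
clock: 6.98
position: [0.6205, 0.0791, 0.2821]
tool_rot: [0.038, 0.999, 0.0, 0.001]
contact_force: [0.5, 1.7, -2.4]
finger_gap: 0.0121
gripper_force: 60.1
clock: 7.23
position: [0.6205, 0.079, 0.2794]
tool_rot: [0.038, 0.999, 0.0, 0.001]
contact_force: [0.7, 3.0, -2.1]
finger_gap: 0.0129
gripper_force: 60.3
```

```bash
python3 -m crank '[[0,0,0.001,0,0,0],[0,0,0.002,0,0,0],[0,0,0.002,0,0,0]]' && python3 -m crank '[[0,0,0.001,0,0,0],[0,0,0.001,0,0,0]]'
```

```text
clock: 7.48
position: [0.6206, 0.079, 0.2776]
tool_rot: [0.038, 0.999, 0.0, 0.002]
contact_force: [-0.7, 3.3, -1.8]
finger_gap: 0.0127
gripper_force: 60.4
clock: 7.65
position: [0.6207, 0.079, 0.2772]
tool_rot: [0.038, 0.999, 0.0, 0.002]
contact_force: [-1.2, 2.5, 2.0]
finger_gap: 0.0127
gripper_force: 60.8
```

```bash
python3 -m crank '[[0,0,0,0,0,0],[0,0,0,0,0,0],[0,0,0,0,0,0],[0,0,0,0,0,0],[0,0,0,0,0,0]]' 0.045 && python3 -m crank '[[0,0,-0.02,0,0,0],[0,0,-0.05,0,0,0],[0,0,-0.08,0,0,0],[0,0,-0.11,0,0,0],[0,0,-0.11,0,0,0],[0,0,-0.11,0,0,0]]' 0.085; python3 - <<'E'
from h import *
o=observe();print(o['position'])
snap('side','side5')
im=cv2.imread("pics/side5.png")[150:210,280:360]
cv2.imwrite("pics/crop7.png",cv2.resize(im,None,fx=10,fy=10,interpolation=cv2.INTER_CUBIC))
E
```

```text
clock: 8.07
position: [0.6206, 0.0786, 0.2766]
tool_rot: [0.038, 0.999, -0.0, 0.002]
contact_force: [0.2, -0.7, 1.2]
finger_gap: 0.0452
gripper_force: 0.0
clock: 8.57
position: [0.6212, 0.0789, 0.3898]
tool_rot: [0.038, 0.999, 0.0, 0.005]
contact_force: [-0.5, -0.3, -0.3]
finger_gap: 0.085
gripper_force: 0.0
[0.62119881 0.07885024 0.38976669]
```

View pics/crop7.png

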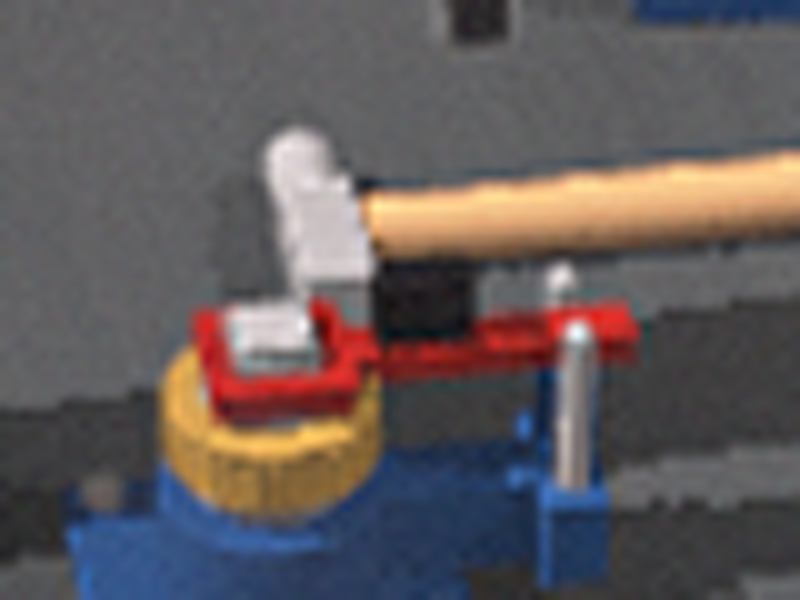

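The key is fully seated: the head pokes through at (270,335), and the tail lies between the posts at (575,330) at ledge height. Next is the ring.

```bash
python3 -c "
from h import *
go((.5728,.0827,.31),213.7);go((.5728,.0827,.230),213.7)"
```

```text
go [0.048  0.0003 0.0772] [-0.0016  0.0044 -0.6639] q [ 0.06  0.32  1.65 -0.    1.16 -1.44]
go [0.0484 0.0003 0.1572] [-0.0016  0.0044 -0.6639] q [ 0.06  0.32  1.65 -0.    1.16 -1.44]
```

```bash
python3 -m crank '[[0.02,0,0,0,0,-0.125],[0.048,0,0,0,0,-0.25],[0.048,0,0.02,0,0,-0.375],[0.048,0,0.04,0,0,-0.5],[0.048,0,0.06,0,0,-0.625],[0.048,0,0.075,0,0.003,-0.664],[0.048,0,0.075,0,0.003,-0.664],[0.048,0,0.075,0,0.003,-0.664],[0.048,0,0.075,0,0.003,-0.664]]' 0.085; python3 -c "
from h import *
go((.5728,.0827,.230),213.7);print(observe()['position'],observe()['moment'])"
```

```text
clock: 9.37
position: [0.5726, 0.0825, 0.3112]
tool_rot: [-0.289, 0.957, -0.0, -0.0]
contact_force: [0.0, 0.3, 0.3]
finger_gap: 0.0845
gripper_force: 0.0
go [-0.0003  0.0001  0.0812] [-0.0005 -0.0011 -0.001 ] q [ 0.07  0.33  1.82 -0.    1.   -2.09]
[0.57261669 0.08252189 0.31120366] [-0.00011465  0.0358365  -0.0289005 ]
```

```bash
python3 -m crank '[[0,0,0.03,0,0,0],[0,0,0.06,0,0,0],[0,0,0.075,0,0,0],[0,0,0.080,0,0,0],[0,0,0.080,0,0,0],[0,0,0.080,0,0,0]]' && python3 -m crank '[[0,0,0,0,0,0],[0,0,0,0,0,0],[0,0,0,0,0,0],[0,0,0,0,0,0],[0,0,0,0,0,0],[0,0,0,0,0,0]]' 0 40; python3 -c "
from h import *
o=observe();print(o['position'],o['contact_force'],o['moment'])"
```

```text
clock: 9.87
position: [0.5735, 0.0825, 0.2328]
tool_rot: [-0.29, 0.957, -0.001, 0.001]
contact_force: [0.2, -0.8, -0.5]
finger_gap: 0.085
gripper_force: 0.0
clock: 10.37
position: [0.5736, 0.083, 0.2341]
tool_rot: [-0.29, 0.957, -0.001, 0.002]
contact_force: [-1.3, 2.3, 4.1]
finger_gap: 0.0641
gripper_force: 43.3
[0.57356426 0.08300079 0.23413391] [-1.32378042  2.25464771  4.08157881] [0.11730086 0.13953132 0.02830575]
```

```bash
python3 -m crank '[[0,0,0,0,0,0.02],[0,0,0,0,0,0.06],[0,0,0,0,0,0.11],[0,0,0,0,0,0.16],[0,0,0,0,0,0.21],[0,0,0,0,0,0.26],[0,0,0,0,0,0.31],[0,0,0,0,0,0.36],[0,0,0,0,0,0.4],[0,0,0,0,0,0.4]]' - 60; python3 -c "
from h import *
o=observe();print(o['contact_force'],o['moment'])"
```

```text
clock: 11.2
position: [0.5735, 0.0831, 0.2344]
tool_rot: [-0.094, 0.996, -0.0, 0.002]
contact_force: [-2.6, 1.6, 7.0]
finger_gap: 0.0638
gripper_force: 64.5
[-2.59933583  1.55707219  6.95377159] [0.03141735 0.33901923 0.18763262]
```

```bash
M='from h import *
o=observe();print("MZ",o["moment"][2].round(3),"yaw",np.degrees(Ro.from_quat(o["tool_rot"]).as_euler("ZYX")[0]).round(1))'
python3 -m crank '[[0,0,0,0,0,0.04],[0,0,0,0,0,0.08],[0,0,0,0,0,0.12],[0,0,0,0,0,0.12]]' >/dev/null; python3 -c "$M"
python3 -m crank '[[0,0,0,0,0,0.03],[0,0,0,0,0,0.06],[0,0,0,0,0,0.09],[0,0,0,0,0,0.09]]'>/dev/null; python3 -c "$M"
```

```text
MZ 0.127 yaw -176.1
MZ 0.151 yaw 178.8
```

```bash
M='from h import *
o=observe();print("MZ",o["moment"][2].round(3),"yaw",np.degrees(Ro.from_quat(o["tool_rot"]).as_euler("ZYX")[0]).round(1))'
python3 -m crank '[[0,0,0,0,0,0.03],[0,0,0,0,0,0.06],[0,0,0,0,0,0.09],[0,0,0,0,0,0.09]]' >/dev/null; python3 -c "$M"
python3 -m crank '[[0,0,0,0,0,0.03],[0,0,0,0,0,0.06],[0,0,0,0,0,0.06]]'>/dev/null; python3 -c "$M"
```

```text
MZ 0.207 yaw 173.6
MZ 0.18 yaw 170.2
```

```bash
M='from h import *
o=observe();print("MZ",o["moment"][2].round(3),"yaw",np.degrees(Ro.from_quat(o["tool_rot"]).as_euler("ZYX")[0]).round(1))'
python3 -m crank '[[0,0,0,0,0,0.03],[0,0,0,0,0,0.06],[0,0,0,0,0,0.09],[0,0,0,0,0,0.09]]' >/dev/null; python3 -c "$M"
python3 -m crank '[[0,0,0,0,0,0.03],[0,0,0,0,0,0.06],[0,0,0,0,0,0.06]]'>/dev/null; python3 -c "$M"
```

```text
MZ 0.183 yaw 165.0
MZ 0.183 yaw 161.6
```

```bash
M='from h import *
o=observe();print("MZ",o["moment"][2].round(3),"yaw",np.degrees(Ro.from_quat(o["tool_rot"]).as_euler("ZYX")[0]).round(1),o["finger_gap"])'
python3 -m crank '[[0,0,0,0,0,0.03],[0,0,0,0,0,0.06],[0,0,0,0,0,0.08],[0,0,0,0,0,0.08]]' >/dev/null; python3 -c "$M"
python3 -m crank '[[0,0,0,0,0,0.03],[0,0,0,0,0,0.06],[0,0,0,0,0,0.06]]'>/dev/null; python3 -c "$M"
```

```text
MZ 0.198 yaw 157.0 0.06383047037836492
MZ 0.454 yaw 153.6 0.06419859167655054
```

```bash
M='from h import *
o=observe();print("MZ",o["moment"][2].round(3),"yaw",np.degrees(Ro.from_quat(o["tool_rot"]).as_euler("ZYX")[0]).round(1),o["finger_gap"])'
python3 -m crank '[[0,0,0,0,0,0.02],[0,0,0,0,0,0.04],[0,0,0,0,0,0.06],[0,0,0,0,0,0.06]]' - 70 >/dev/null; python3 -c "$M"
python3 -m crank '[[0,0,0,0,0,0.02],[0,0,0,0,0,0.04],[0,0,0,0,0,0.04]]'>/dev/null; python3 -c "$M"
```

```text
MZ 0.844 yaw 150.3 0.06372876666539534
MZ 1.087 yaw 148.1 0.0634975553659294
```

```bash
M='from h import *
o=observe();print("MZ",o["moment"][2].round(3),"yaw",np.degrees(Ro.from_quat(o["tool_rot"]).as_euler("ZYX")[0]).round(1),o["finger_gap"],o["contact_force"].round(1))'
python3 -m crank '[[0,0,0,0,0,0.015],[0,0,0,0,0,0.03],[0,0,0,0,0,0.03],[0,0,0,0,0,0.03]]' >/dev/null; python3 -c "$M"
python3 -m crank '[[0,0,0,0,0,0],[0,0,0,0,0,0],[0,0,0,0,0,0]]'>/dev/null; python3 -c "$M"
```

```text
MZ 1.335 yaw 146.5 0.06363208286112472 [-2.3  3.1  7.9]
MZ 1.341 yaw 146.5 0.06363890290784377 [-2.5  2.2  7.9]
```

Measured 1.34 N m, so the ring is tight. I'll release, retreat straight up and look.

```bash
python3 -m crank '[[0,0,0,0,0,0],[0,0,0,0,0,0],[0,0,0,0,0,0],[0,0,0,0,0,0],[0,0,0,0,0,0],[0,0,0,0,0,0]]' 0.085 && python3 -m crank '[[0,0,-0.02,0,0,0],[0,0,-0.05,0,0,0],[0,0,-0.09,0,0,0],[0,0,-0.13,0,0,0],[0,0,-0.15,0,0,0],[0,0,-0.15,0,0,0],[0,0,-0.15,0,0,0]]' && python3 -m crank '[[0.04,0,0,0,0,0],[0.08,0,0,0,0,0],[0.12,0,0,0,0,0],[0.16,0,0,0,0,0],[0.2,0,0,0,0,0],[0.2,0,0,0,0,0],[0.2,0,0,0,0,0]]'; python3 - <<'E'
from h import *
a=snap('side','side8');b=snap('top','top8')
f=lambda im,x,y,w,h:cv2.resize(im[y:y+h,x:x+w],(400,300),interpolation=cv2.INTER_CUBIC)
cv2.imwrite('pics/crop8.png',np.hstack([f(a,280,150,80,60),f(b,221,142,80,60)]))
E
```

```text
clock: 15.28
position: [0.5726, 0.0823, 0.2314]
tool_rot: [0.292, 0.956, -0.0, 0.0]
contact_force: [-0.9, -0.6, -0.1]
finger_gap: 0.0845
gripper_force: 0.0
clock: 15.87
position: [0.5731, 0.0825, 0.3834]
tool_rot: [0.292, 0.956, 0.0, 0.002]
contact_force: [-0.3, -0.6, -0.2]
finger_gap: 0.0845
gripper_force: 0.0
clock: 16.45
position: [0.4043, 0.1947, 0.3792]
tool_rot: [0.29, 0.957, -0.002, -0.001]
contact_force: [0.3, -0.5, 0.7]
finger_gap: 0.0851
gripper_force: 0.0
```

View pics/crop8.png

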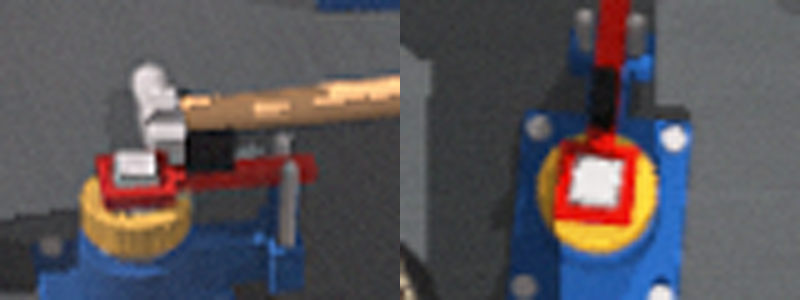

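The key sits flat on the shoulder. Its tail is between the posts and rests on the right one, at (635,30) in the top crop. Nothing else has moved, so I'll hand in.

```bash
python3 -c "
from rig import close_job
print(close_job())"
```

```text
the job is handed in; nothing more can be done
None
```

The job is handed in: the red key is fully down on the barrel with its tail between the posts, the ring read about 1.34 N m at the wrist when tight, and the arm is clear; `close_job()` returned no verdict.

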